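# Refit four cooling fans to their heat sinks

## Robot

A 7-joint arm with a two-finger parallel gripper is mounted at the origin on the work surface. World frame = base frame: x ahead of the robot, y to its left, z up, the work surface at z = 0. Lengths are in m, angles in rad, forces in N, time in s.
With the tool pointing down it reaches from about 0.425 to 0.925 m from the base axis. Payload 6.8 kg.
Tool frame: the origin (TCP) lies between the finger pads; the fingertips stand env.tips_ahead ahead of it and the grasp point (between the pads) lies 11 mm behind it (env.tips_ahead is the distance from the TCP to the fingertips, in m); z points along the fingers, y is the line along which they close (so a half turn about z gives the same grasp; the last joint's range is limited). The gripper opens to 88 mm and grips with 3 to 60 N. Pads are 20 mm wide; open, the fingers measure 115 mm over their backs; the gripper's body (75 mm by 178 mm) begins 61 mm behind the grasp point.
Start: joints at [-1.248, 0.477, 0.022, 1.555, -0.011, 1.109, -0.083], TCP at [0.282, 0.613, 0.231] pointing down, gripper open.
Joint ranges: [-2.96, 2.96], [-0.34, 2.1], [-1.41, 1.46], [0.24, 2.44], [-1.37, 4.51], [0.17, 1.92], [-2.96, 2.96]. Speed limits (rad/s): [2.39, 2.39, 3.14, 3.14, 3.14, 3.14, 3.14].

## Interface

Orientations are given as a unit quaternion [x, y, z, w].
In Python, from cell import env, move_gripper, kin, monitor, eyes, close_job gives the robot as it stands. Calls block until the motion is done:
- env.move_to(position, orientation): joint-space move of the TCP to a pose.
- env.move_linear(position, rot=None, max_speed=0.15): straight line of the TCP; rot=None keeps the orientation; max_speed is the mean speed in m/s.
- env.goto_joints(angles): joint-space move.
- move_gripper(opening): opening from 0.0 (shut) to 1.0 (fully open); the grip force is fixed at half the most; returns when the fingers have stopped.
- env.pause(seconds).
- kin.ik(position, orientation): joint angles nearest the present ones, or None.
- monitor.sense(): the state.
- eyes.camera(name): name is "side" or "top" or "wrist"; returns a dict with "image" (420x560x3 uint8, red, green, blue), "range_z" (420x560 float32, m along the optical axis (not along the pixel's ray), 0 where there is no reading), "vfov" (degrees; the focal length in pixels is half the picture's height over the tangent of half this angle, whatever the lens; pixels are square), "cx", "cy" (the principal point, pixels), "R" (3x3) and "t" (3): a world point X has camera coordinates R X + t; the wrist camera has in their place "T_tool_cam" (4x4, takes a point from camera to tool coordinates, whose origin is the TCP and whose axes are the flange's). Camera axes: x right, y down, z forward; pixel columns grow to the right and rows downward; lengths in m; the calibration is good to about 2 mm. A picture is of the moment at which its call begins: read the wrist's pose just before it.
A pose or a line that the arm cannot do raises env.PlanningError and nothing moves.
- close_job(): hands the job in; it is judged then, once.
The state is a dict: "t": time; "qpos": joint angles; "dq": joint speeds; "effort": joint torques, N m; "ee_pos": TCP position; "orientation": TCP orientation; "contact_force": force on the tool from outside, world axes, zero at the start; "moment": the same for the moment, N m; "finger_gap": opening from 0.0 (shut) to 1.0 (fully open); "grip_force": force on a finger pad.
Only numpy, scipy, OpenCV 4.12 (cv2) and the standard library are available. Lean on these libraries where they do the work, as an engineer would, in place of code of your own. Each camera call takes 0.05 s, during which the arm holds its last target. There are 200 camera calls.

## Task

The boards are cleaned and their cooling fans have to go back on: put each of the four loose fans, blades up, on the bare heat sink of its own size, centred and square with it, so that it lies flat on the fins. Set the fans down gently, do not drop or throw them, and leave the disk drive and the memory module where they lie.

Things in the scene. Friction and masses are not known exactly. Their poses are not given: they have to be found in the camera images.
- fan40: loose black square-framed cooling fan, the smallest of four: 40 x 40 mm in plan, 20 mm thick, solid straight sides to grip, about 30 g, lying flat with its blades and hub up. Origin: centre of its underside; z up, x and y square to its sides. Any quarter turn is equivalent.
- fan50: loose black square-framed cooling fan, the second smallest of four: 50 x 50 mm in plan, 20 mm thick, solid straight sides to grip, about 45 g, lying flat with its blades and hub up. Origin: centre of its underside; z up, x and y square to its sides. Any quarter turn is equivalent.
- fan60: loose black square-framed cooling fan, the second largest of four: 60 x 60 mm in plan, 25 mm thick, solid straight sides to grip, about 70 g, lying flat with its blades and hub up. Origin: centre of its underside; z up, x and y square to its sides. Any quarter turn is equivalent.
- fan70: loose black square-framed cooling fan, the largest of four: 70 x 70 mm in plan, 25 mm thick, solid straight sides to grip, about 95 g, lying flat with its blades and hub up. Origin: centre of its underside; z up, x and y square to its sides. Any quarter turn is equivalent.
- sink40: fixed bare aluminium heat sink, upright fins, smallest of four: 40 x 40 mm in plan, flat top, in the middle of a blue circuit board 62 x 70 x 2 mm (parts on it up to 9 mm high). Origin: on the sink's vertical axis at the board's underside, on the mat; the fin tops, where the fan sits, are 30 mm above it. z up, x and y square to the sink's sides.
- sink50: fixed bare aluminium heat sink, upright fins, second smallest of four: 50 x 50 mm in plan, flat top, in the middle of a blue circuit board 72 x 80 x 2 mm (parts on it up to 9 mm high). Origin: on the sink's vertical axis at the board's underside, on the mat; the fin tops, where the fan sits, are 30 mm above it. z up, x and y square to the sink's sides.
- sink60: fixed bare aluminium heat sink, upright fins, second largest of four: 60 x 60 mm in plan, flat top, in the middle of a blue circuit board 82 x 90 x 2 mm (parts on it up to 9 mm high). Origin: on the sink's vertical axis at the board's underside, on the mat; the fin tops, where the fan sits, are 30 mm above it. z up, x and y square to the sink's sides.
- sink70: fixed bare aluminium heat sink, upright fins, largest of four: 70 x 70 mm in plan, flat top, in the middle of a blue circuit board 92 x 100 x 2 mm (parts on it up to 9 mm high). Origin: on the sink's vertical axis at the board's underside, on the mat; the fin tops, where the fan sits, are 30 mm above it. z up, x and y square to the sink's sides.
- drive: bystander: loose flat dark-metal disk drive with a white label, 100 x 70 x 9.5 mm (long side along x), lying flat. Origin: centre of its underside. To be left alone.
- memory: bystander: loose green memory module with black chips, 30 x 68 x 4 mm (long side along y), lying flat. Origin: centre of its underside. To be left alone. Everything stands on a green bench mat whose top is 3 mm above the work surface.

How it is judged:
By the outcome, as a careful person would: the job done as asked, in the order asked, and still so for the second after the job is handed in, with the robot touching nothing.
It also fails if it takes over 107 s, if anything falls off the work surface, if the arm or the gripper's body presses on something with over 40 N, if the wrist force passes 120 N, or if a joint passes its speed limit or range.

## Working session

There is one attempt and no reset: what is moved stays moved. The work goes in short steps, each a Python script; the robot and the scene stay as the last script left them, time stands still between calls to the robot, and variables do not carry over. Pictures are saved under pics/ and viewed, at most 14 in all, crops included, and the job is handed in when it is done.

```bash
ls; mkdir -p pics
python3 - <<'E'
from cell import env, monitor, eyes
import cv2,numpy as np
print(env.tips_ahead, monitor.sense())
for n in ["top","side"]:
    c=eyes.camera(n); print(n,c["vfov"],c["cx"],c["cy"],c["R"].tolist(),c["t"].tolist())
    cv2.imwrite(f"pics/{n}0.png",c["image"][:,:,::-1]); np.savez(f"{n}0.npz",**c)
E
```

```text
pics
0.008 {'t': 0.0, 'qpos': array([-1.24812515,  0.4777898 ,  0.02234747,  1.55644267, -0.01148212,
        1.10926633, -0.0830876 ]), 'dq': array([ 0.0004092 ,  0.00033377,  0.0023355 , -0.00058225,  0.0003327 ,
        0.00076443, -0.00151573]), 'effort': array([-7.92583978e-04, -5.82859719e+01,  1.53456889e+00, -2.72600287e+01,
       -5.42967499e-02,  1.72679813e-02,  1.60994505e-04]), 'ee_pos': array([0.2816414 , 0.61280036, 0.22969247]), 'orientation': array([ 2.13706846e-01,  9.76897433e-01, -8.81369948e-04, -1.15522600e-04]), 'contact_force': array([-0.58525697,  0.0618649 , -0.47580076]), 'moment': array([-0.01141996,  0.0656767 , -0.01768609]), 'grip_force': 0.0, 'finger_gap': 1.002179533166902}
top 52.643010163143025 284.3782084708802 208.31210576746506 [[-0.010499948673506074, -0.9998162865365662, 0.016035718072011325], [-0.993571560177535, 0.008623973479790046, -0.11287684389545481], [0.11271781529213887, -0.01711783449070501, -0.9934795789839448]] [0.0036255659385329643, 0.5295615910642373, 1.0962860931692464]
side 52.95917652169399 287.2119980790764 206.2691536939716 [[-0.9923982067082509, -0.12306037662185004, -0.0013939253696109934], [-0.08423046005632921, 0.6874321729996419, -0.7213475148107807], [0.08972752599368122, -0.715746569136506, -0.6925718878559644]] [0.5433750117987087, 0.07629596969075222, 1.0585439826386884]
```

View pics/top0.png

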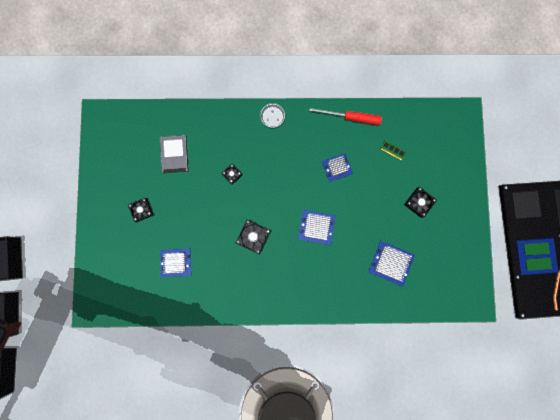

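View pics/side0.png

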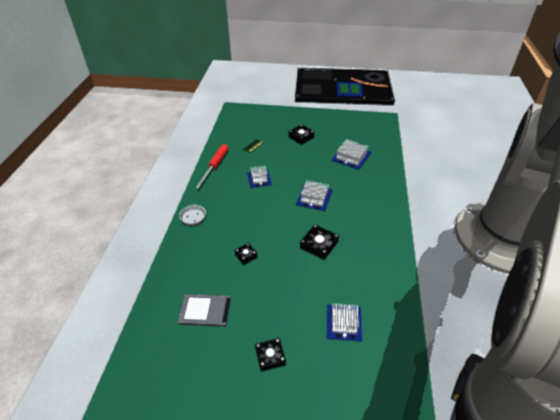

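```bash
cat > h.py <<'E'
import numpy as np, cv2
from scipy.spatial.transform import Rotation as Ro
from scipy import ndimage
def quat(yaw): return (Ro.from_euler('z',yaw)*Ro.from_euler('x',np.pi)).as_quat()
def cloud(c,pose=None):
    """world points, HxWx3; pose=(pos,quat) for the wrist camera"""
    h,w=c["range_z"].shape; f=h/2/np.tan(np.radians(c["vfov"])/2)
    v,u=np.mgrid[:h,:w]; z=c["range_z"]
    P=np.stack([(u-c["cx"])/f*z,(v-c["cy"])/f*z,z],-1)
    if pose is None: W=(P-c["t"])@c["R"]
    else:
        T=c["T_tool_cam"]; W=(P@T[:3,:3].T+T[:3,3])@Ro.from_quat(pose[1]).as_matrix().T+pose[0]
    W[z<=0]=np.nan
    return W
def rects(W,zlo,zhi,near=None,r=.07,minpx=15,close=5):
    """rectangles (x,y,angle,size1,size2,zmedian) of blobs with zlo<z<zhi"""
    m=(W[...,2]>zlo)&(W[...,2]<zhi)
    if near is not None: m&=np.hypot(W[...,0]-near[0],W[...,1]-near[1])<r
    lab,n=ndimage.label(ndimage.binary_closing(m,np.ones((close,close))))
    out=[]
    for i in range(1,n+1):
        p=W[m&(lab==i)]
        if len(p)<minpx: continue
        (x,y),(a,b),ang=cv2.minAreaRect((p[:,:2]*1000).astype(np.float32))
        out.append([x/1000,y/1000,np.radians(ang),a,b,np.median(p[:,2])*1000,len(p)])
    return out
E
python3 - <<'E'
from h import *
from cell import eyes
np.set_printoptions(suppress=True,precision=3)
for n in ["top","side"]:
    W=cloud(dict(np.load(f"{n}0.npz")))
    if n=="top":print("mat z",W[300,200],W[120,200])
    for r in rects(W,.011,.045):
        if .25<r[0]<1 and abs(r[1])<.6: print(n,np.array(r))
print(eyes.camera("wrist")["T_tool_cam"],eyes.camera("wrist")["vfov"])
E
```

```text
mat z [ 0.29   0.225 -0.002] [0.781 0.23  0.003]
top [ 0.795  0.03   0.233 57.248 66.329 15.562 85.   ]
top [  0.792  -0.172   1.388 199.685  31.833  24.523 417.   ]
top [  0.684   0.299   0.07  100.248  70.807  13.277 716.   ]
top [  0.646  -0.149   0.704  50.872  62.32   25.16  247.   ]
top [  0.626   0.14    0.741  40.196  39.454  20.666 188.   ]
top [  0.545  -0.369   0.878  60.454  62.919  24.67  462.   ]
top [  0.531   0.383   0.386  50.424  50.617  20.486 318.   ]
top [  0.48   -0.088   1.391  81.093  59.862  23.986 475.   ]
top [  0.456   0.083   1.11   70.316  69.794  25.159 520.   ]
top [  0.379  -0.286   1.167  92.389  76.242  24.472 686.   ]
top [  0.391   0.29    0.003  52.251  71.535  15.167 317.   ]
side [  0.546  -0.363   0.935  65.517  64.542  23.272 297.   ]
side [  0.385  -0.28    1.166  83.998  71.95   28.68  476.   ]
side [  0.791  -0.166   1.393 201.827  25.349  23.466 271.   ]
side [  0.647  -0.142   0.36   40.257  60.559  22.003 186.   ]
side [  0.483  -0.08    1.384  72.891  60.498  26.666 457.   ]
side [  0.791   0.032   0.347  64.497  69.958  15.333 132.   ]
side [  0.458   0.087   1.115  73.407  71.734  23.559 723.   ]
side [  0.628   0.145   0.778  41.737  41.914  20.233 275.   ]
side [   0.686    0.303    0.073   99.856   71.926   13.224 1300.   ]
side [  0.392   0.294   0.044  50.094  71.03   23.981 588.   ]
side [  0.533   0.387   0.384  50.314  51.978  21.074 603.   ]
[[ 0.    -0.961 -0.276  0.075]
 [ 1.     0.    -0.     0.   ]
 [ 0.    -0.276  0.961 -0.152]
 [ 0.     0.     0.     1.   ]] 62.44760471653914
```

Run:
```python
from h import *
from cell import env,eyes,monitor,kin
import pickle
L=[("fan50",.532,.385,.385),("fan50b",.532,.385,.385),("sink50",.391,.291,.02),("fan40",.627,.142,.76),("fan70",.456,.085,1.11),("sink60",.48,-.085,1.39),("sink40",.646,-.146,.35),("fan60",.545,-.366,.9),("sink70",.381,-.283,1.167)]
def near(a,x,y):
    c=np.arctan2(y,x)+np.pi/2
    return a+np.pi/2*round((c-a)/(np.pi/2))
D={}
for n,x,y,a in L:
    yaw=near(a,x,y)+(np.pi/2 if n=="fan50b" else 0)
    try: env.move_to([x,y,.14],quat(yaw))
    except env.PlanningError as e: print(n,"fail",e); continue
    s=monitor.sense(); c=eyes.camera("wrist"); D[n]=(c,(s["ee_pos"],s["orientation"]),yaw)
    W=cloud(c,D[n][1]); z=(.028,.039) if "sink" in n else (.015,.034)
    print(n,round(s["t"],2),round(yaw,3),np.round(s["ee_pos"]-[x,y,.14],4),[np.round(r,4).tolist() for r in rects(W,*z,near=(x,y))])
pickle.dump(D,open("tour.pkl","wb"))
cv2.imwrite("pics/w.png",np.hstack([D["fan50"][0]["image"],D["sink40"][0]["image"]])[:,:,::-1][::1])
im=cv2.imread("pics/w.png"); cv2.imwrite("pics/w.png",cv2.resize(im,(800,300)))
```

```text
fan50 1.52 1.956 [-0.0013  0.0026  0.0004] [[0.5323, 0.3849, 0.3842, 49.9712, 50.1081, 20.2213, 2371.0]]
fan50b 2.81 3.527 [-0.0003  0.0004  0.0001] [[0.5324, 0.3847, 0.3835, 50.6296, 50.0463, 20.203, 2412.0]]
sink50 4.43 1.591 [0.0003 0.0004 0.0002] [[0.3911, 0.2914, 0.042, 50.0979, 50.6054, 31.0583, 1424.0]]
fan40 5.57 2.331 [-0.0007  0.0013 -0.0003] [[0.6282, 0.1414, 0.7493, 39.971, 40.3728, 20.4224, 1637.0]]
fan70 6.66 1.11 [0.0006 0.0011 0.0004] [[0.4577, 0.0842, 1.1144, 70.0505, 69.9923, 24.1604, 5427.0]]
sink60 7.43 1.39 [ 0.0004  0.0008 -0.0002] [[0.466, -0.0839, 1.3887, 59.7137, 27.5695, 31.0271, 980.0], [0.4978, -0.0904, 1.3934, 60.8088, 27.9584, 30.9889, 989.0]]
sink40 8.22 1.921 [-0.0009  0.0018 -0.0007] [[0.6463, -0.1467, 0.3311, 39.8882, 40.4159, 31.0021, 867.0]]
fan60 9.23 0.9 [ 0.0013  0.0023 -0.0001] [[0.5462, -0.3682, 0.8925, 60.6467, 60.0281, 24.2616, 4161.0]]
sink70 10.05 1.167 [ 0.0023 -0.0001  0.0007] [[0.3831, -0.2867, 1.1681, 70.3731, 70.1816, 31.0224, 2758.0]]
```

View pics/w.png

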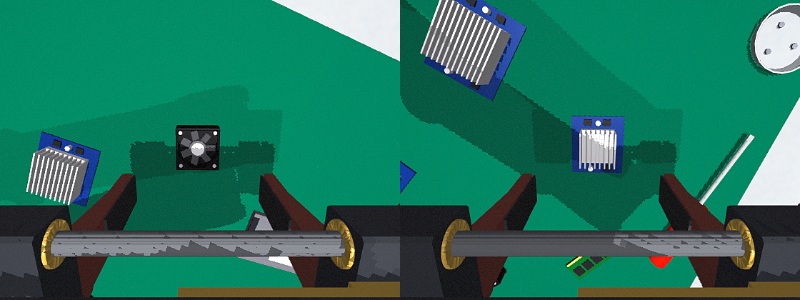

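```bash
cat > job.py <<'E'
from h import *
from cell import env,eyes,monitor,move_gripper
import pickle
D=pickle.load(open("tour.pkl","rb"))
def meas(n):
    c,p,yaw=D[n]; W=cloud(c,p); z=(.028,.039) if "sink" in n else (.015,.034)
    x0=np.nanmean(W[(W[...,2]>z[0])&(W[...,2]<z[1])&(np.hypot(*(W[...,:2]-p[0][:2]).transpose(2,0,1))<.06)],axis=0)
    r,=rects(W,*z,near=x0,close=13)
    k=np.pi/2; return np.array(r[:2]), r[2]+k*round((yaw-r[2])/k), r
def settle(x,yaw,z,tries=3):
    """trim the TCP onto the target; z also"""
    t=np.array([*x,z]); cmd=t.copy()
    for _ in range(tries):
        env.pause(.15); e=t-monitor.sense()["ee_pos"]
        if np.abs(e).max()<.0004: break
        cmd+=e; env.move_linear(cmd,quat(yaw),max_speed=.05)
    return cmd
def rep(tag):
    s=monitor.sense(); R=Ro.from_quat(s["orientation"]).as_matrix()
    print(tag,round(s["t"],2),np.round(s["ee_pos"],4),"yaw",round(np.arctan2(R[1,0],R[0,0]),4),"tilt",round(np.hypot(*R[:2,2]),4),"gap",round(s["finger_gap"]*88,1),"F",np.round(s["contact_force"],1),"g",round(s["grip_force"],1))
def run(k):
    f,fy,r1=meas(f"fan{k}"); s,sy,r2=meas(f"sink{k}")
    print(k,np.round(f,4),round(fy,3),np.round(r1[3:5],1),np.round(s,4),round(sy,3),np.round(r2[3:5],1))
    env.move_to([*f,.09],quat(fy)); settle(f,fy,.09,2)
    env.move_linear([*f,.015],quat(fy),max_speed=.1); env.pause(.15); rep("down")
    move_gripper(0.0 if k<0 else max(0,(k-8)/88)); rep("grip")
    zg=monitor.sense()["ee_pos"][2]
    env.move_linear([*f,.11],quat(fy),max_speed=.15)
    env.move_to([*s,.11],quat(sy))
    env.move_linear([*s,zg+.036],quat(sy),max_speed=.12); cmd=settle(s,sy,zg+.036); rep("above")
    cmd[2]-=.0055; env.move_linear(cmd,max_speed=.02); env.pause(.2); rep("placed")
    return s,sy,cmd,zg
def drop(s,sy):
    move_gripper(1.0); env.pause(.1); rep("open")
    p=monitor.sense()["ee_pos"]; env.move_linear([p[0],p[1],.13],max_speed=.12); rep("up")
E
python3 - <<'E'
from job import *
s,sy,cmd,zg=run(50)
c=eyes.camera("wrist"); cv2.imwrite("pics/p50.png",c["image"][:,:,::-1])
E
```

```text
50 [0.5323 0.3849] 1.955 [50.  50.1] [0.3911 0.2914] 1.613 [50.1 50.6]
down 14.39 [0.5327 0.3852 0.0158] yaw 1.9549 tilt 0.0014 gap 88.2 F [-0.7 -0.5 -0. ] g 0.0
grip 15.07 [0.5323 0.3848 0.015 ] yaw 1.955 tilt 0.0 gap 50.1 F [0.4 1.2 0.2] g 30.0
above 18.16 [0.391  0.2913 0.0508] yaw 1.6128 tilt 0.0001 gap 49.8 F [-0.4  0.4 -0.3] g 30.0
placed 18.78 [0.391  0.2913 0.0453] yaw 1.6128 tilt 0.0 gap 49.9 F [-0.2 -0.7 -0.3] g 30.0
```

View pics/p50.png

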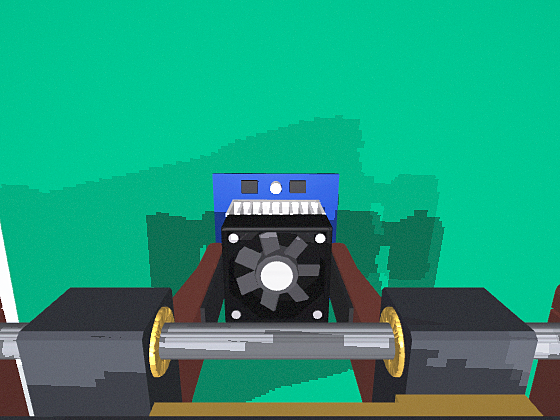

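The fan (centre ≈ (277,275)) is held blades up, square over the sink fins (columns 228–325). There is no contact yet, so I lower it in small steps until it touches, then release.

```bash
cat >> job.py <<'E'
def touch(cmd,n=5):
    f0=monitor.sense()["contact_force"][2]
    for i in range(n):
        cmd[2]-=.0004; env.move_linear(cmd,max_speed=.01); env.pause(.15)
        f=monitor.sense()["contact_force"][2]-f0
        if f>2.5: break
    print("touch",i,round(f,1)); rep("")
def look(n,s,yaw,k):
    env.move_to([*s,.14],quat(yaw)); env.pause(.15); q=monitor.sense(); c=eyes.camera("wrist")
    W=cloud(c,(q["ee_pos"],q["orientation"])); h=.033+(.02 if k<55 else .025)
    print("look",np.round(s,4),round(yaw,3),[np.round(r,4).tolist() for r in rects(W,h-.008,h+.006,near=s,close=9)])
    cv2.imwrite(f"pics/{n}.png",c["image"][:,:,::-1])
E
python3 - <<'E'
from job import *
s,sy,_=meas("sink50")
touch(monitor.sense()["ee_pos"].copy())
drop(s,sy); look("d50",s,sy,50); rep("")
E
```

```text
touch 1 6.3
 19.63 [0.3911 0.2913 0.0449] yaw 1.6127 tilt 0.0005 gap 49.9 F [-2.2 -1.3  5.7] g 30.0
open 20.49 [0.391  0.2913 0.0445] yaw 1.6128 tilt 0.0 gap 88.0 F [ 0.2 -0.4  0.5] g 0.0
up 21.35 [0.3906 0.2911 0.1295] yaw 1.613 tilt 0.0008 gap 88.3 F [ 0.1 -0.7 -0.1] g 0.0
look [0.3911 0.2914] 1.613 [[0.3917, 0.2912, 0.042, 50.1103, 50.9831, 50.2131, 2911.0]]
 21.8 [0.3909 0.2913 0.1396] yaw 1.6129 tilt 0.0006 gap 88.0 F [ 0.3 -0.3 -1.4] g 0.0
```

View pics/d50.png

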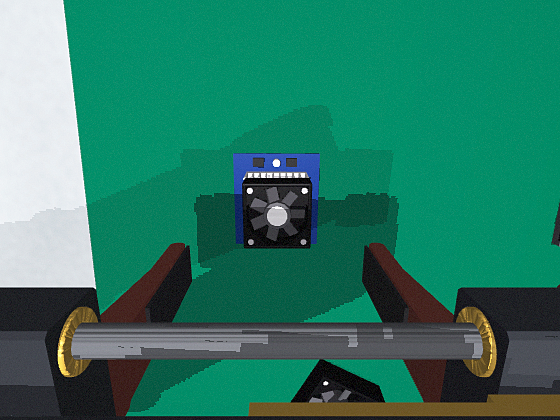

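Fan50 lies on its sink, centre about (277,215) px, within 0.6 mm and square, with a strip of fins showing at the top edge as expected from the tilted view. Now the other three.

Run:
```python
from job import *
for k in (70,40,60):
    s,sy,cmd,zg=run(k)
    m=monitor.sense()
    if abs(m["finger_gap"]*88-k)>2: print("BAD GRIP"); break
    touch(cmd); drop(s,sy); look(f"d{k}",s,sy,k)
p=np.hstack([cv2.imread(f"pics/d{k}.png")[100:380,130:430] for k in (70,40,60)])
cv2.imwrite("pics/d3.png",cv2.resize(p,(792,246)))
cv2.imwrite("pics/top1.png",eyes.camera("top")["image"][:,:,::-1])
```

```text
70 [0.4577 0.0842] 1.114 [70.1 70. ] [ 0.3831 -0.2867] 1.168 [70.4 70.2]
down 24.54 [0.4581 0.0843 0.0155] yaw 1.1144 tilt 0.0011 gap 87.9 F [-0.4  0.3  0.7] g 0.0
grip 24.97 [0.4577 0.0843 0.0152] yaw 1.1145 tilt 0.0003 gap 70.0 F [-0.4  1.2  3.5] g 30.0
above 28.75 [ 0.383  -0.2867  0.0511] yaw 1.1681 tilt 0.0 gap 69.8 F [ 1.  -0.7 -1.3] g 30.0
placed 29.38 [ 0.383  -0.2867  0.0455] yaw 1.1682 tilt 0.0001 gap 69.9 F [-0.1  0.5 -1.8] g 30.0
touch 1 7.8
 30.18 [ 0.3831 -0.2867  0.0452] yaw 1.1681 tilt 0.0006 gap 69.8 F [-1.3  2.1  6. ] g 30.0
open 30.78 [ 0.383  -0.2867  0.0448] yaw 1.1682 tilt 0.0 gap 88.0 F [0.1 0.6 0.7] g 0.0
up 31.64 [ 0.3828 -0.2863  0.1295] yaw 1.1685 tilt 0.0008 gap 88.0 F [0.6 0.6 0.4] g 0.0
look [ 0.3831 -0.2867] 1.168 [[0.3836, -0.2874, 1.1716, 70.5774, 70.2664, 55.2222, 4933.0]]
40 [0.6282 0.1414] 2.32 [40.  40.4] [ 0.6463 -0.1467] 1.902 [39.9 40.4]
down 35.74 [0.6287 0.1416 0.0158] yaw 2.3202 tilt 0.0014 gap 88.3 F [-0.1 -0.5  0.9] g 0.0
grip 36.54 [0.6282 0.1414 0.015 ] yaw 2.3201 tilt 0.0 gap 39.3 F [0.7 0.6 1.1] g 30.0
above 40.02 [ 0.6463 -0.1467  0.0
[... 665 characters left out ...]
 0.0013 gap 88.3 F [0.9 0.4 0.6] g 0.0
grip 47.12 [ 0.5462 -0.3681  0.0151] yaw 0.8926 tilt 0.0001 gap 59.6 F [-0.1 -0.2  1.9] g 30.0
above 50.6 [ 0.4819 -0.0875  0.051 ] yaw 1.3849 tilt 0.0 gap 59.6 F [-0.3  0.1 -0.8] g 30.0
placed 51.23 [ 0.4819 -0.0875  0.0455] yaw 1.3849 tilt 0.0001 gap 59.9 F [ 0.2  0.4 -0.1] g 30.0
touch 1 6.4
 52.02 [ 0.4819 -0.0874  0.045 ] yaw 1.3849 tilt 0.0005 gap 59.9 F [-1.2  0.2  6.3] g 30.0
open 52.76 [ 0.4819 -0.0874  0.0446] yaw 1.3849 tilt 0.0001 gap 88.0 F [0.1 0.5 0.9] g 0.0
up 53.62 [ 0.4815 -0.0872  0.1295] yaw 1.3852 tilt 0.0008 gap 87.9 F [ 0.1  0.3 -0.1] g 0.0
look [ 0.4819 -0.0873] 1.385 [[0.4826, -0.0876, 1.3867, 59.8761, 60.0567, 55.2768, 3707.0]]
```

View pics/d3.png

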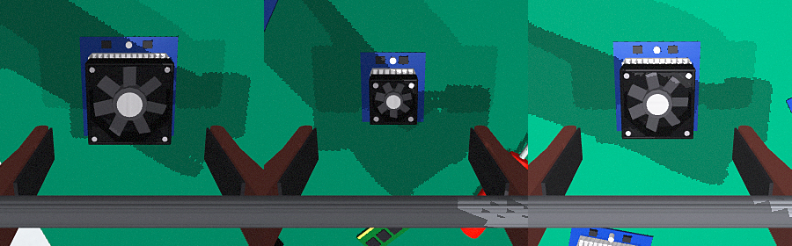

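View pics/top1.png

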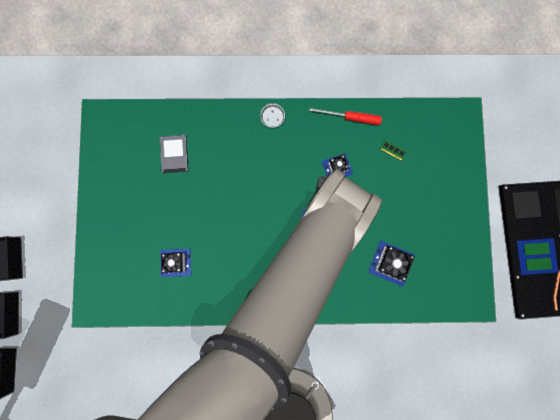

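The three fans (centres at (130,104), (393,102) and (657,104) in the crop) sit square on their sinks, measured within 0.9 mm and 0.005 rad. In the top view the drive (174,153) and memory (393,150) are where they were.

```bash
python3 -c "
from cell import close_job
print(close_job())"
```

```text
the job is handed in; nothing more can be done
None
```

All four fans are on their own sinks, blades up, flat, and measured within 1 mm of centre and square; the drive and memory module were left where they lay, and the job was handed in at about 54 s.

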